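# Load mixing balls into a paint bottle on the filling stand

### The job

Turn the filling stand's turntable by its upright post until the open bottle clicks into place under the funnel. Then tip all six steel mixing balls out of the scoop through the funnel into that bottle, and set the empty scoop back down flat on the bench, leaving the other things on the bench where they stand.

Things in the scene. Friction and masses are not known exactly. Their poses are not given: they have to be found in the camera images.
- stand: Fixed filling stand. Origin on the bench on the turntable's axis, z up; +x points from that axis to the funnel, whose axis is at x = 80 mm. A 22 mm steel column at x = 185 mm, 205 mm tall, holds the funnel by an arm that runs along x. The stand's foot plate under and beside the column (x 150 to 220, y -60 to 60 mm) is 12 mm thick.
- funnel_rim (a point): Centre of the mouth of the wide aluminium funnel, at rim height, 186 mm above the bench; axes as the stand's. Mouth 120 mm outside diameter, 114 mm inside, wall 3 mm; the cone narrows over 50 mm to a straight spout of 32 mm bore, 38 mm outside.
- spout_end (a point): Centre of the lower end of the funnel's spout, 122 mm above the bench, 8 mm above the open bottle's mouth when that is below it.
- turntable_axis (a point): Point on the vertical axis of the turntable, at the top face of its disc (250 mm diameter, 12 mm thick, top 28 mm above the bench). Fixed on the disc, 80 mm from this axis, stand three bottles 50 mm in diameter: one clear and open, two grey and closed with pointed nozzles (tops 136 mm above the bench), 165 and 260 degrees counter-clockwise of the open one.
- turntable (a joint): Angle of the turntable in rad, positive counter-clockwise from above. At 0 the open bottle stands under the funnel and a spring plunger at the rim sits between two small rim bumps: a detent that centres the disc from about 0.04 rad off (some 4 N at the post to pass in or out). Turns from -0.5 to 1.8; elsewhere it stays where it is left.
- post_top (a point): Centre of the top of the turntable's handle: an upright round steel post 14 mm in diameter, 116 mm tall above the disc, its top 144 mm above the bench, 110 mm from the turntable's axis. Seen from above it stands 115 degrees counter-clockwise of the open bottle.
- bottle_mouth (a point): Centre of the mouth of the clear, open-topped, straight bottle on the turntable (outside diameter 50 mm, inside 44 mm), 114 mm above the bench. Moves with the turntable.
- bottle_floor (a point): Centre of that bottle's inner floor, 81 mm below its mouth.
- scoop: Loose aluminium scoop, about 140 g, wooden handle. Origin at the underside of its flat floor, z up, +x to its pouring lip. Pan x -49 to +64 mm, outside 78 mm wide, from x = 4 narrowing to 52 mm inside at the lip; floor 3 mm thick, from x = 24 a ramp rises 20 degrees to the lip (balls roll out when tipped forward more than that); side walls 36 to 39 mm high, back wall 30.
- scoop_grip (a point): Point inside the scoop's handle: x = -86, y = 0, z = 70 mm in the scoop's frame (axes as the scoop's). The flat handle is 14 mm thick along y, 24 mm wide, 100 mm long; it rises from the back wall at x = -48, z = 16 mm and leans back to -x, 35 degrees from vertical, ending at x = -105, z = 98. The point is 66 mm along it from its foot.
- scoop_lip (a point): Middle of the scoop's pouring lip, on top of the ramp's end: x = 63.5, y = 0, z = 17.5 mm in the scoop's frame.
- ball0_center (a point): Centre of steel mixing ball 1 of 6, 15 mm in diameter, 14 g; all lie loose in the scoop at first.
- ball1_center (a point): Centre of steel mixing ball 2 of 6, 15 mm in diameter, 14 g; all lie loose in the scoop at first.
- ball2_center (a point): Centre of steel mixing ball 3 of 6, 15 mm in diameter, 14 g; all lie loose in the scoop at first.
- ball3_center (a point): Centre of steel mixing ball 4 of 6, 15 mm in diameter, 14 g; all lie loose in the scoop at first.
- ball4_center (a point): Centre of steel mixing ball 5 of 6, 15 mm in diameter, 14 g; all lie loose in the scoop at first.
- ball5_center (a point): Centre of steel mixing ball 6 of 6, 15 mm in diameter, 14 g; all lie loose in the scoop at first.
- paint_jar: Squat white tin, 72 mm diameter, 85 mm tall; loose bystander. Origin at the centre of its underside.
- small_jar: Small amber glass jar with white lid, 48 mm diameter, 55 mm tall; loose bystander. Origin at the centre of its underside.
- spray_bottle: White trigger spray bottle, body 72 mm diameter, 183 mm tall, its head reaching 61 mm to its -x; loose bystander. Origin at the centre of its underside.
- brush_pot: Black pot of paint brushes, 84 mm diameter, about 240 mm tall with the brushes; loose bystander. Origin at the centre of its underside.
- squeeze_bottle: Closed grey bottle, 52 mm diameter, 120 mm tall; loose bystander. Origin at the centre of its underside.
- flat_brush: Wide flat paint brush lying down, about 195 mm long along its x (from -90 to +105 mm), 48 mm wide, 14 mm thick; loose bystander. Origin at the centre of its underside.
- remote: Black remote control lying flat, 110 x 42 x 16 mm, long along its x; loose bystander. Origin at the centre of its underside.
There are look-alikes about, which are no part of the job. What is shaped like the scoop but orange is not meant.

How it is judged (in metres and radians):
On the way, in this order (a step that is already met when the one before it is completed fails the run):
1. the turntable rests in its detent with the open bottle under the funnel (within 0.06 rad) (value of joint turntable between -0.06 and 0.06 rad and velocity of joint turntable between -0.05 and 0.05 rad/s), for 0.2 s.
2. all six balls are inside the open bottle, which is still under the funnel (horizontal distance between each of ball0_center, ball1_center, ball2_center, ball3_center, ball4_center, ball5_center and bottle_mouth below 0.022 m and z of ball0_center in the frame of bottle_floor between 0 and 0.078 m and z of ball1_center in the frame of bottle_floor between 0 and 0.078 m and z of ball2_center in the frame of bottle_floor between 0 and 0.078 m and z of ball3_center in the frame of bottle_floor between 0 and 0.078 m and z of ball4_center in the frame of bottle_floor between 0 and 0.078 m and z of ball5_center in the frame of bottle_floor between 0 and 0.078 m and value of joint turntable between -0.06 and 0.06 rad), for 0.2 s.
At the end, for the whole second after the job is handed in: All six ball centres are inside the open bottle (within 22 mm of its axis, between its floor and 78 mm above it), the turntable is within 0.06 rad of its detent at 0, and the scoop stands still, flat on the bench (tilt under 0.1 rad, underside within 6 mm of the bench) (all of step 2 and height (world z) of scoop between -0.004 and 0.006 m and angle between scoop's own z axis and vertical below 0.1 rad and linear speed of scoop below 0.02 m/s); the robot touches nothing.
It fails at once if one of the seven loose bystanders is moved by more than 30 mm (distance of any of paint_jar, small_jar, spray_bottle, brush_pot, squeeze_bottle, flat_brush, remote from where it was at the start of the episode above 0.03 m).
It also fails if it takes over 72 s, if anything falls off the work surface, if the arm or the gripper's body presses on something with over 40 N, if the wrist force passes 120 N, or if a joint passes its speed limit or range.

### The arm

A 6-joint arm with a two-finger parallel gripper is mounted at the origin on the work surface. World frame = base frame: x ahead of the robot, y to its left, z up, the work surface at z = 0. Lengths are in mm, angles in rad, forces in N, time in s.
With the tool pointing down it reaches from about 350 to 775 mm from the base axis. Payload 7.3 kg.
Tool frame: the origin (TCP) lies midway between the tips of the shut fingers; the grasp point (between the pads) lies 19 mm behind it (grip_depth is the distance from the TCP to the grasp point, in mm); z points along the fingers, y is the direction in which the jaws open and shut (so a half turn about z gives the same grasp; the last joint's range is limited). The gripper opens to 92 mm and grips with 3 to 60 N. Pads are 19 mm wide; open, the fingers measure 130 mm over their backs; the gripper's body (75 mm by 190 mm) begins 47 mm behind the grasp point.
Start: joints at [-1.258, 0.342, 1.524, -0, 1.275, -0.146], TCP at [232.532, -470.716, 226.741] pointing down, gripper open.
Joint ranges: [-2.53, 2.53], [-0.77, 2.02], [0.04, 2.7], [-1, 4.14], [0.28, 2.66], [-3.11, 3.11]. Speed limits (rad/s): [2.57, 2.57, 3.14, 3.14, 3.14, 3.14].

### API

Orientations are given as [roll, pitch, yaw] about the fixed x, y, z axes, in that order (R = Rz(yaw) Ry(pitch) Rx(roll)).
In Python, from plant import get_obs, capture, close_job, spot_in, silhouettes, mark_of, grip_depth gives the robot as it stands.
- The arm moves only by the tool servo_tool, never from a script. Its arguments are lists of equal length, an entry for each row: "slide": the shift along the tool's x, y, z normalised to -1 to 1, where 1 is 20 cm, a list of three; "rot": the turn, a rotation vector about the tool's x, y, z normalised to -1 to 1, where 1 is pi rad, a list of three; "claw": the finger opening in mm, from 0 to 91.8. A call has 1 to 5 rows; each row is the pose to reach, as a shift and turn from the pose commanded when the call began, along the tool's axes at that moment, turning the shorter way round; what a row does not reach only later rows make up. A row lasts 1/8 s, in which the tool goes at most 62.5 mm and 10.7 degrees, less where a joint would pass 70% of its speed; a pose out of reach is approached as far as the arm can. A call with a number of a shift or a turn outside -1 to 1 is refused whole. A call with a gripper value outside its range is refused whole. The fingers move at their own pace and stop on an object; the grip force is fixed at half the most. Time passes only in rows, so rows that repeat a pose let the fingers close. It gives the time, the measured TCP pose, the force and the opening at its end, in the units of the state.
- get_obs(): the state, without advancing time (a new reading comes with each control period).
- capture(name): name is "side" or "top" or "wrist"; returns a dict with "frame" (480x640x3 uint8, red, green, blue), "depth" (480x640 float32, mm along the optical axis (not along the pixel's ray), 0 where there is no reading), "vertical_fov" (degrees; the focal length in pixels is half the picture's height over the tangent of half this angle, whatever the lens; pixels are square), "cx", "cy" (the principal point, pixels), "position" and "rotation" of the camera in the world. Camera axes: x right, y down, z forward; pixel columns grow to the right and rows downward; lengths in mm; the calibration is good to about 2 mm. A picture is of the moment at which its call begins.
- close_job(): hands the job in, once; it reports no verdict.
Trained networks look in the newest picture that a camera, given by its name, has taken for a name from the list of things; names that differ only in an ending like _2 or _b are one class to them, and where a whole thing is asked for, a point or a joint stands for the part that bears it (a point fixed in the world has none). Each returns a list of dicts, best first, with "confidence" (0 to 1); they miss things now and then, are a little off and sometimes report something else, mostly with a low value. They report only what shows in the picture. A call takes as long as a camera call. They do not tell look-alikes from the thing itself.
- spot_in(query, camera): "box" ([left, top, right, bottom] in pixels, round what is visible of it).
- silhouettes(query, camera): "pixels" (480x640 bool, what is visible of it) and "box" ([left, top, right, bottom] in pixels, round what is visible of it).
- mark_of(query, camera): "xy" ([column, row] in pixels: a listed point, or the origin of a listed thing).
The state is a dict: "time": time; "joint_positions": joint angles; "dq": joint speeds; "tau": joint torques, N m; "tool_pos": TCP position; "tcp_rot": TCP orientation; "contact_force": force on the tool from outside, world axes, zero at the start; "moment": the same for the moment, N m; "grip_width": finger opening in mm.
Only numpy, scipy, OpenCV 4.12 (cv2) and the standard library are available. Lean on these libraries where they do the work, as an engineer would, in place of code of your own. Each camera call takes 0.05 s, during which the arm holds its last target. There are 200 camera calls.

## Working session

There is one attempt and no reset: what is moved stays moved. The work goes in short steps, Python scripts to look and compute and a tool call to move; the robot and the scene stay as the last step left them, time stands still between calls to the robot, and variables do not carry over. Pictures are saved under pics/ and viewed, about 8 in all and at most 12, crops included, and the job is handed in when it is done.

Besides the shell and the picture viewer there is one more tool, called as name(argument=value, ...) on one line, values as JSON. servo_tool: Moves the arm, as the interface text tells. Scaled input: -1 to 1 covers 20 cm each way for a shift and pi rad each way for a turn. Its arguments: {"type":"object","properties":{"slide":{"type":"array","items":{"type":"array","items":{"type":"number"}}},"rot":{"type":"array","items":{"type":"array","items":{"type":"number"}}},"claw":{"type":"array","items":{"type":"number"}}},"required":["slide","rot","claw"]}

```bash
mkdir -p pics
cat > h.py <<'E'
import numpy as np, cv2
from scipy.spatial.transform import Rotation as R
from plant import *
def K(c): 
    f=240/np.tan(np.radians(c["vertical_fov"])/2); return f,c["cx"],c["cy"]
def rot(c):
    r=np.array(c["rotation"],float)
    return r if r.shape==(3,3) else R.from_euler('xyz',r).as_matrix()
def unproj(c,u,v,d=None,z=None):
    f,cx,cy=K(c); ray=rot(c)@np.array([(u-cx)/f,(v-cy)/f,1.]); p=np.array(c["position"],float)
    if z is not None: d=(z-p[2])/ray[2]
    return p+ray*d
def proj(c,P):
    f,cx,cy=K(c); q=rot(c).T@(np.asarray(P,float)-np.array(c["position"],float)); return cx+f*q[0]/q[2],cy+f*q[1]/q[2]
def cloud(c):
    f,cx,cy=K(c); v,u=np.mgrid[:480,:640]; d=c["depth"]
    return (np.dstack([(u-cx)/f,(v-cy)/f,np.ones_like(d)])*d[...,None])@rot(c).T+np.array(c["position"],float)
def save(c,name,box=None,s=1):
    im=c["frame"][...,::-1]
    if box: im=im[box[1]:box[3],box[0]:box[2]]
    cv2.imwrite("pics/"+name,cv2.resize(im,None,fx=s,fy=s,interpolation=cv2.INTER_CUBIC))
E
python3 - <<'E'
from h import *
print(get_obs())
ims=[]
for n in ["top","side"]:
    c=capture(n); print(n,c["position"],c["rotation"],c["vertical_fov"],c["cx"],c["cy"])
    save(c,n+"0.png")
    cl=cloud(c)
    for q in ["scoop","scoop_grip","scoop_lip","post_top","bottle_mouth","funnel_rim","turntable_axis","paint_jar","small_jar","spray_bottle","brush_pot","squeeze_bottle","flat_brush","remote","ball0_center"]:
        for m in mark_of(q,n)[:6 if 'ball' in q else 3]:
            u,v=m["xy"]; ui,vi=int(np.clip(u,0,639)),int(np.clip(v,0,479))
            print(q,round(m["confidence"],2),np.round(m["xy"]),np.round(cl[vi,ui]))
E
```

```text
{'time': 0.0, 'joint_positions': array([-1.25804035e+00,  3.42748944e-01,  1.52501688e+00, -9.95733892e-06,
        1.27537640e+00, -1.46008098e-01]), 'dq': array([-0.00032069,  0.00087823, -0.00037535,  0.00055877, -0.00346736,
       -0.00058445]), 'tau': array([ 4.26207798e-04, -4.31237698e+01, -2.44217741e+01,  7.15392851e-02,
        5.61062491e-02, -1.20130626e-04]), 'tool_pos': array([ 232.37989953, -470.3231285 ,  226.03139225]), 'tcp_rot': array([-3.14005818e+00, -2.16026728e-04,  4.58766814e-01]), 'contact_force': array([-0.62081231,  0.57577877,  0.51884891]), 'moment': array([-0.01847672,  0.01030097, -0.00165518]), 'grip_width': 91.84934601034962}
top [ 371.12543344  -31.40977748 1561.73306675] [-3.05493294  0.01131685 -1.57971061] 42.71103732613699 321.4847688598334 243.26503911839322
scoop 0.77 [423. 222.] [ 559. -275.   -1.]
scoop_grip 0.56 [437. 247.] [ 488. -292.   80.]
scoop_grip 0.56 [399. 344.] [ 257. -199.   79.]
scoop_grip 0.3 [305. 296.] [373.  26.  55.]
scoop_lip 0.96 [418. 199.] [ 616. -258.   18.]
scoop_lip 0.87 [450. 348.] [ 241. -332.   18.]
post_top 0.83
[... 1556 characters left out ...]
.  26. 142.]
post_top 0.75 [274. 180.] [ 694. -326.   28.]
post_top 0.64 [344. 184.] [ 476. -293.   67.]
bottle_mouth 0.72 [267. 276.] [613.  87.  88.]
funnel_rim 0.94 [248. 235.] [666.  27. 154.]
funnel_rim 0.43 [207. 332.] [721. 221.  36.]
turntable_axis 0.83 [287. 277.] [577.  48.  43.]
paint_jar 0.75 [271. 378.] [549. 323.  69.]
paint_jar 0.64 [268. 297.] [600. 130.  64.]
small_jar 0.87 [374. 293.] [365.  55.  27.]
spray_bottle 0.56 [189. 373.] [718. 331.  60.]
brush_pot 0.93 [273. 181.] [ 695. -317.   32.]
squeeze_bottle 0.62 [208. 334.] [722. 219.  22.]
flat_brush 0.62 [248. 213.] [ 742. -201.   -3.]
remote 0.7 [361. 185.] [ 432. -348.   20.]
remote 0.53 [270. 180.] [ 703. -322.   26.]
```

View pics/top0.png

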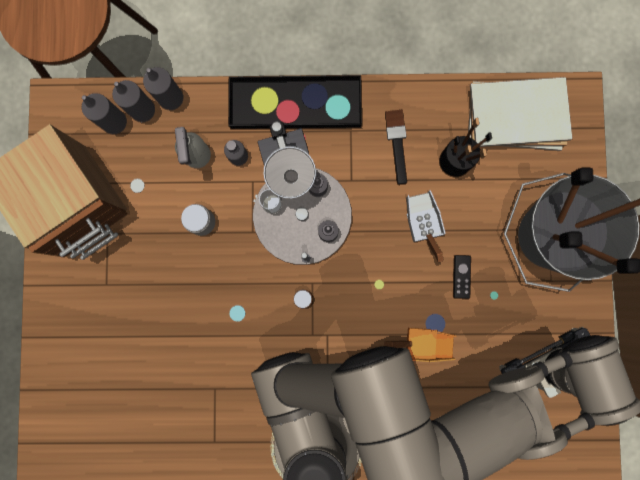

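View pics/side0.png

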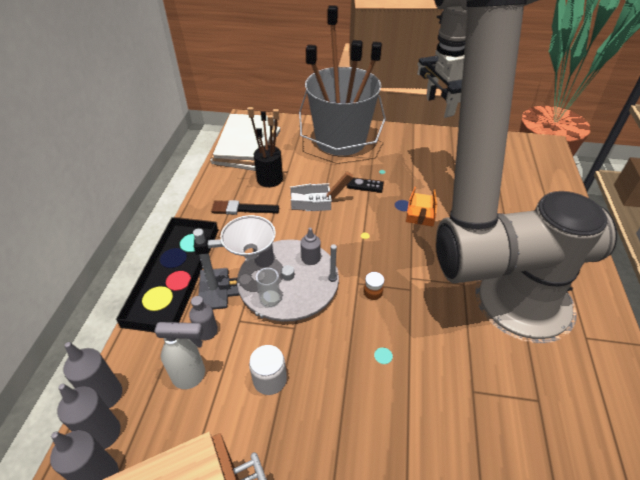

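The top view shows the silver scoop with balls at (425,215) and an orange look-alike at (431,345). The silver one fits: it is aluminium with a wooden handle and six balls. The funnel is at (290,172), disc (302,214), post (305,256) and open bottle (270,202). Next I'll measure and take a confirming crop.

Run:
```python
from h import *
from scipy.optimize import least_squares
def circ(P,r=None):
    f=lambda x:np.hypot(P[:,0]-x[0],P[:,1]-x[1])-(r or x[2])
    s=least_squares(f,[*P[:,:2].mean(0),r or 60],loss='soft_l1',f_scale=2); return s.x
c=capture("top"); cl=cloud(c); save(c,"scoopcrop.png",(390,170,480,380),3)
X,Y,Z=cl[...,0],cl[...,1],cl[...,2]
s=capture("side"); cs=cloud(s)
for nm,C in (("top",cl),("side",cs)):
    x,y,z=C[...,0],C[...,1],C[...,2]
    near=np.hypot(x-580,y-30)<150
    # disc edge: mask of disc height -> hull
    m=near&(z>23)&(z<33); P=C[m][:,:2]; h=cv2.convexHull(P.astype(np.float32))[:,0]; print(nm,"disc",m.sum(),circ(h), 'z',np.median(z[m]))
    m=(np.hypot(x-670,y-60)<80)&(z>176)&(z<192)
    P=C[m]; h=cv2.convexHull(P[:,:2].astype(np.float32))[:,0]; print(nm,"rim",m.sum(),circ(h),np.median(z[m]))
    m=(np.hypot(x-468,y-27)<20)&(z>120)&(z<160); print(nm,"post",m.sum(),C[m].mean(0),z[m].max())
    m=(np.hypot(x-620,y-105)<50)&(z>100)&(z<120); print(nm,"bottle",m.sum(),C[m].mean(0) if m.any() else '')
    # scoop
    m=(abs(x-555)<100)&(abs(y+280)<65)&(z>8)&(z<130); print(nm,"scoop",m.sum())
    for a,b in ((8,25),(25,33),(33,45),(45,60),(60,80),(80,110)):
        k=m&(z>a)&(z<b)
        if k.any(): print(a,b,k.sum(),C[k].mean(0).round(1))
    k=m&(z>60); 
    if k.sum()>5:
        P=C[k]; print('handle top pts',P[np.argsort(-P[:,2])[:4]].round(1))
# rectangle of scoop pan
m=(abs(X-570)<65)&(abs(Y+275)<50)&(Z>26)&(Z<42)
print(cv2.minAreaRect(cl[m][:,:2].astype(np.float32)), cl[m].mean(0))
# triangulate marks
for q in ["post_top","scoop_grip","scoop_lip","funnel_rim","bottle_mouth"]:
    print(q,[np.round(m["xy"],1) for m in mark_of(q,"top")[:2]],[np.round(m["xy"],1) for m in mark_of(q,"side")[:2]])
f=silhouettes("scoop","top")
for g in f[:3]: print(g["confidence"],g["box"])
```

```text
top disc 4546 [576.98920206  33.80622807 124.2216067 ] z 28.033219860835516
top rim 586 [672.51441847  61.84024469  72.11045547] 181.50938887305267
top post 29 [466.68160865  25.11161984 142.94888311] 148.62450709076893
top bottle 98 [601.98127768 110.82254495 111.23055439]
top scoop 1014
8 25 576 [ 578.7 -273.6   14.2]
25 33 108 [ 546.7 -279.5   29.4]
33 45 152 [ 566.3 -275.9   38. ]
45 60 39 [ 515.  -281.2   51.2]
60 80 47 [ 489.3 -289.4   69.7]
80 110 92 [ 470.5 -294.7   95. ]
handle top pts [[ 464.5 -293.9  109.3]
 [ 469.2 -296.5  108.7]
 [ 469.4 -292.   107. ]
 [ 471.8 -289.7  106.9]]
side disc 4586 [581.85745558  34.48734325 127.28167134] z 27.356152002310125
side rim 532 [672.69707691  58.81870743  73.00429072] 181.76605962417858
side post 60 [468.16299504  28.11254941 136.08033923] 145.83034160537193
side bottle 219 [604.96293527 110.42625919 108.54996497]
side scoop 1041
8 25 478 [ 571.3 -274.    16.3]
25 33 199 [ 560.1 -274.4   29.2]
33 45 164 [ 565.2 -271.8   36.9]
45 60 50 [ 495.7 -286.    52.7]
60 80 65 [ 484.3 -288.9   69.1]
80 110 85 [ 471.2 -292.5   91.3]
handle top pts [[ 472.8 -301.8  103.5]
 [ 466.3 -293.9  103.3]
 [ 474.6 -293.3  102.7]
 [ 470.9 -285.9  102. ]]
((568.4984130859375, -272.7325439453125), (123.57485961914062, 78.72419738769531), 14.028855323791504) [ 559.13071371 -277.96747148   33.87319919]
post_top [array([302.8, 255.7])] [array([333.6, 244.3])]
scoop_grip [array([435.5, 251.1]), array([393.8, 341.9])] [array([342.4, 184. ]), array([420. , 213.8])]
scoop_lip [array([450.2, 345.1]), array([415.9, 192.9])] [array([423.3, 189.8]), array([289.6, 196.7])]
funnel_rim [array([288.4, 173.7])] [array([250.5, 235.2])]
bottle_mouth [array([267.3, 197. ]), array([302.2, 299.6])] [array([266.9, 278.4])]
0.86 [405.7, 193.2, 444.0, 258.8]
```

View pics/scoopcrop.png

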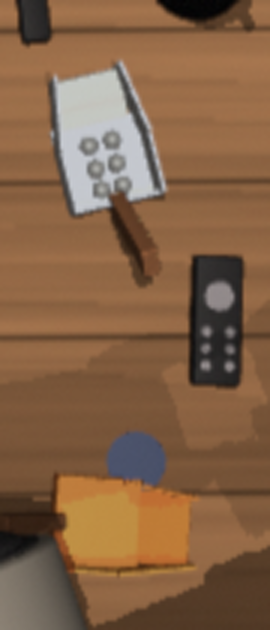

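The crop shows the silver scoop with six balls (pan around crop (105,145), handle end (148,270)) and the orange one below it. The silver one is the target. Next is a move planner and a refined stand direction.

```bash
cat >> h.py <<'E'
def tool(yaw,tilt=0,R0=None):
    """tool matrix: fingers down, tool x along yaw, then fingers swung forward (towards yaw) by tilt"""
    return (R.from_euler('z',yaw)*R.from_euler('y',-tilt)*R.from_euler('x',np.pi)).as_matrix()
def plan(p,M,o=None):
    o=o or get_obs(); T=R.from_euler('xyz',o["tcp_rot"]).as_matrix()
    d=T.T@(np.array(p)-o["tool_pos"])/200; w=R.from_matrix(T.T@M).as_rotvec()/np.pi
    print("slide",d.round(3),"rot",w.round(3), "max|slide|",abs(d).max().round(2))
E
python3 - <<'E'
from h import *
from scipy.optimize import least_squares
for n in("top","side"):
    c=capture(n); C=cloud(c); x,y,z=[C[...,i] for i in range(3)]
    m=(np.hypot(x-660,y-58)<75)&(z>150)&(z<190); P=C[m]
    # column/arm
    k=(np.hypot(x-755,y-85)<60)&(z>192)&(z<215); print(n,"column",k.sum(),C[k].mean(0).round(1) if k.any() else '')
    # rim from outer silhouette of cone points: fit cone radius 57->16 over 50mm inner: r=16+(z-136)*41/50
    Q=P[(P[:,2]>145)&(P[:,2]<184)]
    f=lambda q:np.hypot(Q[:,0]-q[0],Q[:,1]-q[1])-(16+(Q[:,2]-136)*.82)
    s=least_squares(f,[660,58],loss='soft_l1',f_scale=2); print(n,"cone",s.x,len(Q),np.median(abs(s.fun)))
    for q,h in(("funnel_rim",186),("bottle_mouth",114),("post_top",144),("turntable_axis",28),("scoop_grip",70),("scoop_lip",17.5)):
        print(q,[unproj(c,*t["xy"],z=h)[:2].round(1) for t in mark_of(q,n)[:2]])
plan([467.5,26,260],tool(.07))
E
```

```text
top column 82 [754.1  82.4 204.1]
top cone [654.84047673  55.35602706] 1523 2.675187883770583
funnel_rim [array([658.1,  57.8])]
bottle_mouth [array([607.6, 108.3]), array([361.1,  28. ])]
post_top [array([470.1,  20.3]), array([561.7,  30.4])]
turntable_axis [array([583.3,  26.6]), array([737.8, 296.7])]
scoop_grip [array([ 485.8, -292.2]), array([ 705.2, -346.4])]
scoop_lip [array([ 627.6, -254.4]), array([ 247.2, -334.8])]
side column 90 [753.9  85.7 201.7]
side cone [656.46496547  52.23980355] 1278 2.3826056591843408
funnel_rim [array([655.6,  53.5])]
bottle_mouth [array([606.6, 114.9])]
post_top [array([466. ,  24.7]), array([595.5, 127.5])]
turntable_axis [array([573.7,  53.1]), array([691.5, -28.7])]
scoop_grip [array([ 255.5, -178.2]), array([ 476. , -291.2])]
scoop_lip [array([ 239.9, -358.2])]
slide [ 2.153 -1.706 -0.166] rot [-0.     0.     0.124] max|slide| 2.15
```

servo_tool(slide=[[0.25, -0.2, -0.15], [0.5, -0.4, -0.17], [0.75, -0.6, -0.17], [1, -0.8, -0.17], [1, -0.8, -0.17]], rot=[[0, 0, 0], [0, 0, 0], [0, 0, 0], [0, 0, 0], [0, 0, 0]], claw=[60, 40, 30, 30, 30])

```text
time: 3.58
tool_pos: [341.9, -235.8, 261.1]
tcp_rot: [3.141, -0.001, 0.463]
contact_force: [-0.1, -0.6, 0.3]
grip_width: 46.3
```

servo_tool(slide=[[0.25, -0.2, 0], [0.5, -0.4, 0], [0.75, -0.6, 0], [1, -0.8, 0], [1, -0.8, 0]], rot=[[0, 0, 0.03], [0, 0, 0.06], [0, 0, 0.09], [0, 0, 0.124], [0, 0, 0.124]], claw=[30, 30, 30, 30, 30])

```text
time: 4.2
tool_pos: [450.6, -4.0, 260.5]
tcp_rot: [-3.141, -0.0, 0.073]
contact_force: [-0.0, -0.3, -0.1]
grip_width: 30.0
```

Run:
```python
from h import *
o=get_obs(); print(o["tool_pos"],o["tcp_rot"],o["joint_positions"])
plan([467.5,26,220],tool(.07))
c=capture("wrist"); C=cloud(c); x,y,z=[C[...,i] for i in range(3)]
print(c["position"],c["rotation"])
m=(np.hypot(x-467,y-26)<30)&(z>130)&(z<160); print(m.sum(),C[m].mean(0) if m.any() else '')
```

```text
[450.59298643  -4.00077093 260.53378356] [-3.14138172e+00 -3.30344245e-04  7.31084269e-02] [-1.79454760e-01  1.76979729e-01  1.65396720e+00  2.96798701e-04
  1.31037858e+00  1.31815672e+00]
slide [ 0.095 -0.143  0.203] rot [-0.    -0.     0.001] max|slide| 0.2
[525.95179329   1.24825593 418.89049665] [ 2.85933698e+00 -7.34944602e-05 -1.49695712e+00]
249 [467.90811893  23.46482777 142.68042535]
```

servo_tool(slide=[[0.095, -0.135, 0.1], [0.095, -0.135, 0.35], [0.095, -0.135, 0.6], [0.095, -0.135, 0.74], [0.095, -0.135, 0.74]], rot=[[0, 0, 0], [0, 0, 0], [0, 0, 0], [0, 0, 0], [0, 0, 0]], claw=[30, 30, 30, 30, 18])

```text
time: 4.88
tool_pos: [465.1, 20.0, 111.1]
tcp_rot: [-3.141, 0.005, 0.068]
contact_force: [0.3, -0.4, 0.1]
grip_width: 24.5
```

Run:
```python
from h import *
o=get_obs(); print(o["tool_pos"],o["tcp_rot"],o["contact_force"],o["grip_width"])
A=np.array([579.4,32.5])
for a in (173,163,153,143,133,131.7): 
    t=np.radians(a); print(a,end=' '); plan([*(A+111*np.array([np.cos(t),np.sin(t)])),112],tool(t-np.pi))
```

```text
[465.14451124  19.97611192 111.1331344 ] [-3.14126823  0.00468839  0.06768747] [ 0.29608715 -0.43997938  0.1189334 ] 24.454850029959196
173 slide [ 0.029 -0.129 -0.004] rot [0.    0.001 0.06 ] max|slide| 0.13
163 slide [ 0.056 -0.222 -0.005] rot [0.    0.001 0.116] max|slide| 0.22
153 slide [ 0.098 -0.309 -0.005] rot [0.    0.001 0.172] max|slide| 0.31
143 slide [ 0.155 -0.387 -0.005] rot [0.    0.001 0.227] max|slide| 0.39
133 slide [ 0.224 -0.454 -0.005] rot [0.001 0.001 0.283] max|slide| 0.45
131.7 slide [ 0.234 -0.462 -0.005] rot [0.001 0.001 0.29 ] max|slide| 0.46
```

servo_tool(slide=[[0, 0, 0], [0.012, -0.06, 0], [0.025, -0.12, 0], [0.038, -0.17, 0], [0.05, -0.21, 0]], rot=[[0, 0, 0], [0, 0, 0.03], [0, 0, 0.06], [0, 0, 0.09], [0, 0, 0.116]], claw=[18, 18, 18, 18, 18])

```text
time: 5.5
tool_pos: [474.9, 64.0, 114.6]
tcp_rot: [-3.141, -0.004, -0.298]
contact_force: [-0.5, -0.7, 0.3]
grip_width: 17.8
```

Run:
```python
from h import *
c=capture("wrist"); C=cloud(c); c2=capture("side"); D=cloud(c2)
o=get_obs(); print(o["tool_pos"],o["tcp_rot"],o["contact_force"],o["grip_width"])
for E in (C,D):
    x,y,z=[E[...,i] for i in range(3)]
    m=(np.hypot(x-480,y-60)<60)&(z>115)&(z<150); print(m.sum(),E[m].mean(0) if m.any() else '')
A=np.array([579.4,32.5])
for a in (153,143,133,131.7,130): 
    t=np.radians(a); print(a,end=' '); plan([*(A+111*np.array([np.cos(t),np.sin(t)])),112],tool(t-np.pi))
```

```text
[474.80185416  64.28825848 114.40717462] [-3.14074936 -0.00347805 -0.29501506] [-0.36653072 -0.73076377  0.14112031] 18.195624672374027
2144 [481.94045327  61.11714553 131.57503746]
23 [468.40115601  72.58166151 123.77948478]
153 slide [ 0.    -0.097  0.012] rot [-0.    -0.001  0.056] max|slide| 0.1
143 slide [ 0.025 -0.191  0.012] rot [-0.    -0.001  0.112] max|slide| 0.19
133 slide [ 0.066 -0.278  0.013] rot [-0.001 -0.001  0.167] max|slide| 0.28
131.7 slide [ 0.073 -0.289  0.013] rot [-0.001 -0.001  0.174] max|slide| 0.29
130 slide [ 0.082 -0.303  0.013] rot [-0.001 -0.001  0.184] max|slide| 0.3
```

servo_tool(slide=[[0.0, -0.05, 0.01], [0.0, -0.1, 0.01], [0.01, -0.15, 0.01], [0.025, -0.19, 0.01], [0.025, -0.19, 0.01]], rot=[[0, 0, 0.03], [0, 0, 0.06], [0, 0, 0.09], [0, 0, 0.112], [0, 0, 0.112]], claw=[18, 18, 18, 18, 18])

```text
time: 6.22
tool_pos: [490.3, 98.9, 111.7]
tcp_rot: [-3.14, -0.002, -0.645]
contact_force: [0.3, -0.3, 1.4]
grip_width: 17.6
```

Run:
```python
from h import *
c=capture("wrist"); s=capture("side")
save(s,"side1.png",(200,180,400,330),2); save(c,"w1.png")
a=cv2.imread("pics/side1.png"); b=cv2.resize(cv2.imread("pics/w1.png"),(400,300)); cv2.imwrite("pics/m1.png",np.hstack([a,b]))
o=get_obs(); print(o["tool_pos"],o["tcp_rot"],o["contact_force"],o["grip_width"])
A=np.array([579.4,32.5])
for a in (133,131.7,130,128): 
    t=np.radians(a); print(a,end=' '); plan([*(A+111*np.array([np.cos(t),np.sin(t)])),112],tool(t-np.pi))
```

```text
[489.70484883  98.6305155  111.32112446] [-3.14101508e+00 -1.06769155e-03 -6.44836609e-01] [-0.04671565  0.29984827  0.53621126] 17.699595028545687
133 slide [ 0.011 -0.102 -0.003] rot [-0.    -0.     0.056] max|slide| 0.1
131.7 slide [ 0.013 -0.115 -0.003] rot [-0.    -0.     0.063] max|slide| 0.11
130 slide [ 0.017 -0.131 -0.003] rot [-0.    -0.     0.073] max|slide| 0.13
128 slide [ 0.021 -0.149 -0.003] rot [-0.    -0.     0.084] max|slide| 0.15
```

View pics/m1.png

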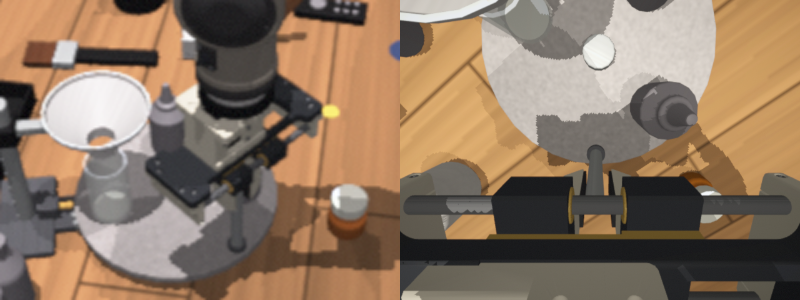

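The post sits between the fingers (wrist half at (595,155)) and the open bottle is nearly under the funnel (side half at (105,185)). I'll push slowly towards the detent, watching the force.

servo_tool(slide=[[0.004, -0.03, 0], [0.007, -0.06, 0], [0.009, -0.08, 0], [0.011, -0.1, 0], [0.011, -0.1, 0]], rot=[[0, 0, 0.02], [0, 0, 0.04], [0, 0, 0.055], [0, 0, 0.06], [0, 0, 0.06]], claw=[18, 18, 18, 18, 18])

```text
time: 6.95
tool_pos: [502.8, 112.4, 111.0]
tcp_rot: [3.14, -0.0, -0.834]
contact_force: [-0.4, -0.4, -0.8]
grip_width: 18.3
```

servo_tool(slide=[[0, -0.01, 0], [0, -0.02, 0], [0, -0.025, 0]], rot=[[0, 0, 0], [0, 0, 0.004], [0, 0, 0.006]], claw=[18, 18, 18])

```text
time: 7.32
tool_pos: [507.3, 117.4, 110.8]
tcp_rot: [-3.141, -0.0, -0.855]
contact_force: [0.0, -2.9, 1.9]
grip_width: 18.2
```

```bash
cat > post.py <<'E'
from h import *
A=np.array([579.4,32.5])
o=get_obs(); print(o["tool_pos"],o["contact_force"],o["grip_width"])
print("tool ang",np.degrees(np.arctan2(o["tool_pos"][1]-A[1],o["tool_pos"][0]-A[0])))
for n in("wrist","side","top"):
    c=capture(n); C=cloud(c)
    for q,h in(("post_top",144),("bottle_mouth",114),("funnel_rim",186)):
        for m in mark_of(q,n)[:2]:
            p=unproj(c,*m["xy"],z=h); print(n,q,round(m["confidence"],2),p[:2].round(1),"ang",np.degrees(np.arctan2(p[1]-A[1],p[0]-A[0])).round(1))
E
python3 post.py
```

```text
[507.29399485 117.38860211 110.75827647] [ 0.03973661 -2.86490663  1.94307162] 18.237729390697616
tool ang 130.34521048881408
side post_top 0.87 [501.5 114.9] ang 133.4
side bottle_mouth 0.82 [656.3  54.4] ang 15.9
side funnel_rim 0.93 [655.9  49.1] ang 12.3
top post_top 0.22 [369.5  21.9] ang -177.1
top bottle_mouth 0.68 [655.4  57.7] ang 18.4
top funnel_rim 0.95 [650.1  58.7] ang 20.4
```

servo_tool(slide=[[0, -0.004, 0], [0, -0.008, 0]], rot=[[0, 0, 0], [0, 0, 0]], claw=[18, 18])

```text
time: 8.18
tool_pos: [507.5, 117.6, 110.6]
tcp_rot: [3.139, 0.0, -0.854]
contact_force: [-3.7, -4.3, 3.4]
grip_width: 17.8
```

servo_tool(slide=[[0, -0.004, 0], [0, -0.008, 0]], rot=[[0, 0, 0], [0, 0, 0]], claw=[18, 18])

```text
time: 8.43
tool_pos: [507.7, 117.9, 110.5]
tcp_rot: [3.137, 0.001, -0.854]
contact_force: [-7.7, -8.2, 5.2]
grip_width: 17.8
```

```bash
python3 post.py
```

```text
[507.68171673 117.88345817 110.54631044] [-7.70552265 -8.23676635  5.15099401] 17.824612675981264
tool ang 130.02875569474307
side post_top 0.92 [509.3 119.7] ang 128.8
side bottle_mouth 0.64 [654.2  62.5] ang 21.8
side funnel_rim 0.56 [657.4  53.7] ang 15.2
top post_top 0.57 [ 535.1 -255.9] ang -98.7
top post_top 0.56 [ 601.6 -241.8] ang -85.4
top bottle_mouth 0.51 [ 690.  -332.6] ang -73.1
top funnel_rim 0.91 [654.2  58.5] ang 19.1
top funnel_rim 0.51 [ 470.3 -277.4] ang -109.4
```

servo_tool(slide=[[0, 0.01, 0], [0, 0.02, 0], [0, 0.02, 0]], rot=[[0, 0, 0], [0, 0, 0], [0, 0, 0]], claw=[30, 30, 30])

```text
time: 9.4
tool_pos: [506.5, 116.7, 110.7]
tcp_rot: [-3.141, -0.0, -0.854]
contact_force: [-0.3, -0.4, -0.5]
grip_width: 29.9
```

```bash
python3 post.py
python3 - <<'E'
from h import *
c=capture("wrist"); s=capture("side")
save(s,"s2.png",(190,170,350,330),2.5); save(c,"w2.png",None,.625)
a=cv2.imread("pics/s2.png"); b=cv2.imread("pics/w2.png"); b=cv2.copyMakeBorder(b,0,100,0,0,0); cv2.imwrite("pics/m2.png",np.hstack([a,b]))
C=cloud(c); x,y,z=[C[...,i] for i in range(3)]
m=(np.hypot(x-506,y-115)<25)&(z>138)&(z<150); print(m.sum(),C[m].mean(0) if m.any() else '')
m=(np.hypot(x-506,y-115)<30)&(z>50)&(z<95); print(m.sum(),C[m].mean(0) if m.any() else '')
E
```

```text
[506.51202344 116.65551507 110.73504785] [-0.2571748  -0.4338787  -0.51865802] 29.94617706845937
tool ang 130.89618113696332
side post_top 0.55 [504.6 115.7] ang 132.0
side funnel_rim 0.8 [653.   53.4] ang 15.8
side funnel_rim 0.57 [666.6 394.7] ang 76.5
top bottle_mouth 0.59 [648.1  56.3] ang 19.1
top funnel_rim 0.77 [650.1  61.5] ang 22.3
699 [510.34718304 107.50349438 143.63789384]
530 [508.69291363 112.6489416   74.73974514]
```

View pics/m2.png

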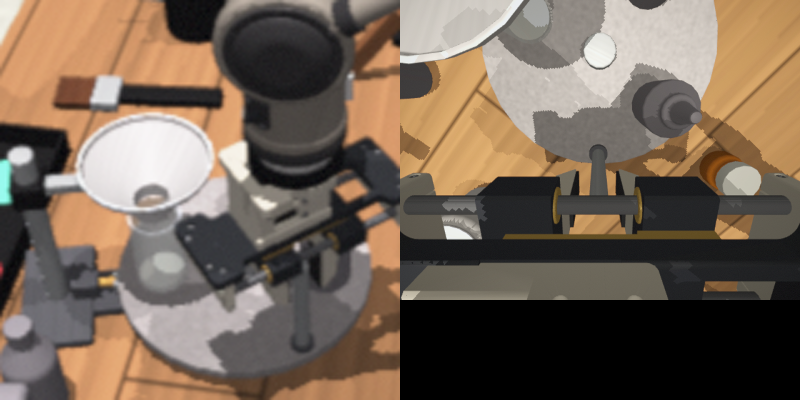

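```bash
cat > pc.py <<'E'
from h import *
from scipy.optimize import least_squares
A=np.array([579.4,32.5])
def fit(n,c0,zr=(40,95),r=7,w=16):
    c=capture(n); C=cloud(c); P=C[(C[...,2]>zr[0])&(C[...,2]<zr[1])&(np.hypot(C[...,0]-c0[0],C[...,1]-c0[1])<w)]
    if len(P)<15: return print(n,len(P))
    s=least_squares(lambda q:np.hypot(P[:,0]-q[0],P[:,1]-q[1])-r,c0,loss='soft_l1',f_scale=1.5)
    d=s.x-A; print(n,len(P),s.x.round(1),"ang",np.degrees(np.arctan2(d[1],d[0])).round(2),"r",np.hypot(*d).round(1),"res",np.median(abs(s.fun)).round(2))
if __name__=="__main__":
    for n in("wrist","side"): fit(n,[506,115])
E
python3 pc.py
```

```text
wrist 603 [505.  116.8] ang 131.42 r 112.4 res 0.13
side 87 [506.8 116.8] ang 130.75 r 111.2 res 0.56
```

servo_tool(slide=[[0, 0, -0.2], [0, 0, -0.45], [0, 0, -0.7], [0, 0, -0.85], [0, 0, -0.85]], rot=[[0, 0, 0], [0, 0, 0], [0, 0, 0], [0, 0, 0], [0, 0, 0]], claw=[30, 30, 30, 60, 60])

```text
time: 10.82
tool_pos: [507.4, 116.7, 283.2]
tcp_rot: [-3.137, -0.003, -0.854]
contact_force: [0.6, -0.5, -0.8]
grip_width: 45.5
```

Run:
```python
from h import *
from pc import fit
fit("side",[506,115])
o=get_obs();print(o["tool_pos"],o["tcp_rot"])
plan([440,-100,280],tool(-.3)); plan([450,-296,280],tool(.245))
```

```text
side 87 [506.6 116.7] ang 130.85 r 111.3 res 0.57
[506.53028666 116.57948515 281.18443296] [-3.14027830e+00 -1.07693552e-03 -8.54329100e-01]
slide [0.598 0.962 0.005] rot [-0.    -0.    -0.176] max|slide| 0.96
slide [1.37  1.568 0.005] rot [-0.    -0.001 -0.35 ] max|slide| 1.57
```

servo_tool(slide=[[0.13, 0.22, 0], [0.28, 0.46, 0], [0.42, 0.7, 0], [0.57, 0.93, 0], [0.6, 0.96, 0]], rot=[[0, 0, -0.04], [0, 0, -0.08], [0, 0, -0.12], [0, 0, -0.16], [0, 0, -0.176]], claw=[60, 60, 60, 60, 60])

```text
time: 11.5
tool_pos: [438.7, -102.6, 279.1]
tcp_rot: [3.141, 0.003, -0.303]
contact_force: [0.3, 0.2, -1.1]
grip_width: 60.0
```

Run:
```python
from h import *
o=get_obs();print(o["tool_pos"],o["tcp_rot"])
plan([450,-296,280],tool(.245))
```

```text
[ 438.6866051  -102.58018496  279.07376005] [ 3.14108244e+00  3.13611958e-03 -3.03290001e-01]
slide [ 0.343  0.906 -0.005] rot [-0.     0.001 -0.175] max|slide| 0.91
```

servo_tool(slide=[[0.08, 0.22, 0], [0.17, 0.45, 0], [0.26, 0.68, 0], [0.34, 0.9, 0], [0.34, 0.9, 0]], rot=[[0, 0, -0.04], [0, 0, -0.08], [0, 0, -0.12], [0, 0, -0.16], [0, 0, -0.175]], claw=[60, 60, 60, 60, 60])

```text
time: 12.12
tool_pos: [450.9, -294.7, 277.9]
tcp_rot: [-3.139, 0.003, 0.247]
contact_force: [0.0, 0.4, -0.6]
grip_width: 60.1
```

```bash
cat > sc.py <<'E'
from h import *
from pc import fit
fit("side",[506,115]); fit("top",[506,115],(120,150))
o=get_obs();print(o["tool_pos"],o["tcp_rot"],o["joint_positions"])
c=capture("wrist"); C=cloud(c); x,y,z=[C[...,i] for i in range(3)]
yaw=.245; e=np.array([np.cos(yaw),np.sin(yaw)]); n=np.array([-e[1],e[0]])
near=(np.hypot(x-555,y+275)<120)
# walls
m=near&(z>27)&(z<42)&(((x-570)*e[0]+(y+275)*e[1])>-62)
print("rect",cv2.minAreaRect(C[m][:,:2].astype(np.float32)))
# handle
for a,b in((35,50),(50,62),(62,75),(75,88),(88,100),(100,112)):
    m=near&(z>a)&(z<b)&(((x-570)*e[0]+(y+275)*e[1])<-50)
    if m.sum()>5:
        P=C[m]; t=P[:,:2]@n; print(a,b,m.sum(),P.mean(0).round(1),"lat range",np.percentile(t,[3,50,97]).round(1),"long",np.percentile(P[:,:2]@e,[3,97]).round(1))
m=near&(z>1.5)&(z<6)&(np.hypot(x-545,y+280)<40); print("floor z",np.median(z[m]))
save(c,"w3.png")
for q in("scoop_grip","scoop_lip"): print(q,[(m["xy"],unproj(c,*m["xy"],z=70 if 'grip' in q else 17.5).round(1)) for m in mark_of(q,"wrist")[:2]])
E
python3 sc.py
```

```text
side 91 [506.4 116.8] ang 130.87 r 111.5 res 0.52
top 34 [506.1 118.1] ang 130.55 r 112.7 res 1.5
[ 451.05025274 -292.39122986  278.49978683] [-3.13826722e+00  2.29243869e-03  2.47135792e-01] [-7.17760840e-01  3.33130663e-01  1.39306623e+00  9.59558614e-06
  1.41943477e+00  6.05902041e-01]
rect ((570.6304321289062, -274.75811767578125), (118.4262924194336, 77.4640121459961), 12.697145462036133)
35 50 140 [ 513.9 -288.7   42. ] lat range [-441.3 -403.3 -366.5] long [422.7 434.6]
50 62 109 [ 503.4 -289.7   56.2] lat range [-409.9 -403.2 -396.5] long [413.8 422.8]
62 75 126 [ 494.7 -291.4   68.6] lat range [-409.5 -402.9 -396.4] long [405.2 414. ]
75 88 133 [ 486.  -293.3   81.5] lat range [-409.1 -402.7 -396.4] long [395.  405.4]
88 100 256 [ 468.4 -297.6   95. ] lat range [-408.8 -402.6 -395.4] long [366.7 395.9]
100 112 139 [ 469.1 -297.3  102.5] lat range [-408.5 -402.4 -396.4] long [377.8 388. ]
floor z 3.304908706656704
scoop_grip [([326.9, 184.4], array([ 480.1, -297.6,   70. ])), ([330.9, 118.7], array([ 546.8, -284.3,   70. ]))]
scoop_lip [([326.8, 45.8], array([ 623.4, -261.4,   17.5]))]
```

View pics/w3.png

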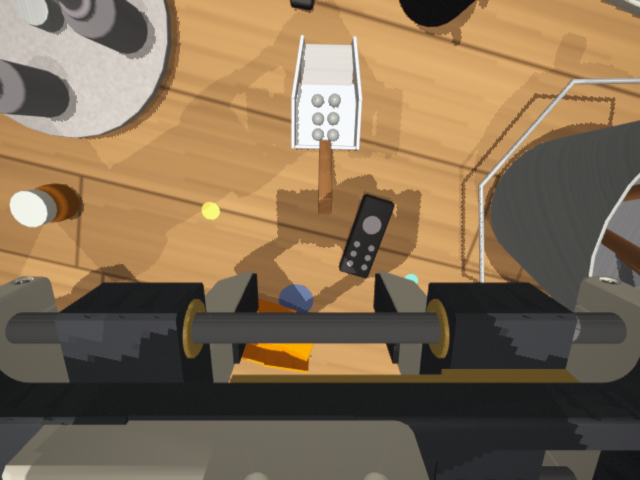

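Wrist view: handle runs from (325,150) to (325,210), balls sit at the back of the pan around (325,115), and the remote at (367,235) is clear of the approach. Now I'll approach tilted 45°.

Run:
```python
from h import *
M=tool(.223,np.pi/4); d=M[:,2]; g=np.array([479.8,-295,70]); t=g+19*d
print(t,d)
plan(t-130*d,M)
```

```text
[ 492.90235563 -292.02875834   56.56497116] [ 0.68959766  0.15638114 -0.70710678]
slide [-0.26   0.043  0.657] rot [-0.003  0.25   0.007] max|slide| 0.66
```

servo_tool(slide=[[-0.06, 0.01, 0.1], [-0.12, 0.02, 0.25], [-0.18, 0.03, 0.4], [-0.24, 0.04, 0.55], [-0.26, 0.043, 0.657]], rot=[[-0.001, 0.05, 0.002], [-0.001, 0.1, 0.003], [-0.002, 0.15, 0.005], [-0.003, 0.2, 0.006], [-0.003, 0.25, 0.007]], claw=[50, 50, 50, 50, 50])

```text
time: 13.0
tool_pos: [405.3, -309.8, 155.0]
tcp_rot: [-3.132, -0.739, 0.229]
contact_force: [0.4, 1.2, 0.4]
grip_width: 50.2
```

```bash
cat > ap.py <<'E'
from h import *
M=tool(.223,np.pi/4); d=M[:,2]; g=np.array([479.8,-295,70]); t=g+19*d
o=get_obs(); print(o["tool_pos"],o["tcp_rot"],o["joint_positions"].round(2),o["contact_force"]); plan(t-60*d,M); plan(t,M)
E
python3 ap.py
```

```text
[ 405.27322179 -309.80688931  155.03157135] [-3.13247659 -0.73885595  0.22860188] [-1.26  0.36  2.03  0.96  0.97 -0.57] [0.36059027 1.17417331 0.39418753]
slide [-0.015  0.015  0.365] rot [-0.004  0.015  0.001] max|slide| 0.37
slide [-0.001  0.019  0.665] rot [-0.004  0.015  0.001] max|slide| 0.66
```

servo_tool(slide=[[-0.015, 0.015, 0.1], [-0.015, 0.015, 0.2], [-0.015, 0.015, 0.3], [-0.015, 0.015, 0.36], [-0.015, 0.015, 0.36]], rot=[[-0.004, 0.01, 0], [-0.004, 0.01, 0], [-0.004, 0.01, 0], [-0.004, 0.01, 0], [-0.004, 0.01, 0]], claw=[50, 50, 50, 50, 50])

```text
time: 13.62
tool_pos: [451.3, -300.9, 99.4]
tcp_rot: [-3.141, -0.766, 0.228]
contact_force: [0.5, -0.0, 0.4]
grip_width: 50.0
```

```bash
python3 ap.py
python3 - <<'E'
from h import *
c=capture("wrist"); C=cloud(c); x,y,z=[C[...,i] for i in range(3)]
o=get_obs();T=R.from_euler('xyz',o["tcp_rot"]).as_matrix()
Q=(C-o["tool_pos"])@T   # tool frame
m=(np.hypot(x-480,y+295)<40)&(z>55)&(z<112)
P=Q[m]; print(m.sum(), "toolframe y pct",np.percentile(P[:,1],[3,50,97]).round(1),"mean",P.mean(0).round(1))
for b in((55,65),(65,75),(75,85),(85,97)):
    k=m&(z>b[0])&(z<b[1]); 
    if k.sum()>5: print(b,k.sum(),C[k].mean(0).round(1),np.percentile(Q[k][:,1],[3,50,97]).round(1))
E
```

```text
[ 451.26911115 -300.88171833   99.35107811] [-3.14106899 -0.7663309   0.22844521] [-1.16  0.5   2.05  1.15  0.84 -0.73] [ 0.48391312 -0.03241272  0.36067726]
slide [-0.001  0.003  0.002] rot [-0.001  0.006  0.001] max|slide| 0.0
slide [0.005 0.004 0.302] rot [-0.001  0.006  0.001] max|slide| 0.3
1668 toolframe y pct [-26.8   0.7  27. ] mean [ 8.3  0.6 12. ]
(55, 65) 50 [ 501.  -290.    60.2] [-5.8  0.5  6.4]
(65, 75) 50 [ 494.1 -291.5   70.4] [-5.9 -0.2  6.7]
(75, 85) 62 [ 487.5 -293.2   80.1] [-6.   0.4  6.5]
(85, 97) 524 [ 460.1 -299.6   93.7] [-6.3  0.7  7.1]
```

Handle is centred within 0.5 mm between the fingers. Advance and close.

servo_tool(slide=[[0.002, 0.002, 0.1], [0.004, 0.003, 0.2], [0.005, 0.003, 0.27], [0.005, 0.003, 0.3], [0.005, 0.003, 0.3]], rot=[[0, 0.006, 0], [0, 0.006, 0], [0, 0.006, 0], [0, 0.006, 0], [0, 0.006, 0]], claw=[50, 50, 50, 40, 30])

```text
time: 14.3
tool_pos: [492.4, -292.7, 57.2]
tcp_rot: [3.141, -0.786, 0.228]
contact_force: [0.2, 0.4, 0.0]
grip_width: 34.7
```

servo_tool(slide=[[0, 0, 0], [0, 0, 0], [0, 0, 0], [0, 0, 0], [0, 0, 0]], rot=[[0, 0, 0], [0, 0, 0], [0, 0, 0], [0, 0, 0], [0, 0, 0]], claw=[8, 5, 5, 5, 5])

```text
time: 14.92
tool_pos: [492.3, -293.0, 57.5]
tcp_rot: [3.14, -0.786, 0.228]
contact_force: [-3.6, -0.4, 6.8]
grip_width: 13.9
```

```bash
python3 ap.py
python3 - <<'E'
from h import *
o=get_obs();T=R.from_euler('xyz',o["tcp_rot"]).as_matrix();print(o["grip_width"])
print("world up 10mm in slide:",(T.T@[0,0,10]/200).round(3))
E
```

```text
[ 492.25775159 -292.98412992   57.51339041] [ 3.14013748 -0.78583908  0.22830359] [-1.07  0.61  2.03  1.32  0.78 -0.85] [-3.58783173 -0.42658383  6.79272227]
slide [-0.    -0.005 -0.294] rot [-0.001 -0.     0.001] max|slide| 0.29
slide [-0.    -0.004  0.006] rot [-0.001 -0.     0.001] max|slide| 0.01
13.86130932118734
world up 10mm in slide: [ 0.035  0.    -0.035]
```

servo_tool(slide=[[0.02, 0, -0.02], [0.05, 0, -0.05], [0.09, 0, -0.09], [0.13, 0, -0.13], [0.15, 0, -0.15]], rot=[[0, 0, 0], [0, 0, 0], [0, 0, 0], [0, 0, 0], [0, 0, 0]], claw=[5, 5, 5, 5, 5])

```text
time: 15.55
tool_pos: [492.4, -292.8, 100.3]
tcp_rot: [3.139, -0.785, 0.23]
contact_force: [-0.5, 0.4, -3.1]
grip_width: 13.7
```

```bash
cat > tilt.py <<'E'
from h import *
c=capture("wrist"); C=cloud(c)
o=get_obs();T=R.from_euler('xyz',o["tcp_rot"]).as_matrix(); print(o["time"],o["tool_pos"].round(1),o["tcp_rot"].round(3),o["contact_force"].round(1),o["moment"].round(2),o["grip_width"],o["joint_positions"].round(2))
# nominal scoop pose from grasp: scoop axes in tool frame = tool tilt -45deg about y
Rs=T@R.from_euler('x',np.pi).as_matrix().T@R.from_euler('y',np.pi/4).as_matrix()
g=o["tool_pos"]-19*T[:,2]; org=g-Rs@np.array([-86,0,70])
S=(C-org)@Rs
print("nominal org",org.round(1))
# walls top: points with |y|>33 and x -45..0 -> z should be ~36-39
for nm,m in (("left",(abs(S[...,1]-37.5)<4)),("right",(abs(S[...,1]+37.5)<4))):
    m=m&(S[...,0]>-45)&(S[...,0]<10)&(S[...,2]>15)&(S[...,2]<70)
    if m.sum()>10:
        P=S[m]; k=np.polyfit(P[:,0],P[:,2],1); print(nm,m.sum(),"slope",k.round(3),P.mean(0).round(1))
m=(abs(S[...,1])<22)&(S[...,0]>30)&(S[...,0]<60)&(S[...,2]>-30)&(S[...,2]<50)
if m.sum()>10: P=S[m]; print("ramp slope (exp .364)",np.polyfit(P[:,0],P[:,2],1).round(3),P.mean(0).round(1), "expect z",(3+(P[:,0].mean()-24)*.364).round(1))
E
python3 tilt.py; python3 pc.py
```

```text
15.6 [ 492.6 -293.   100.7] [ 3.139 -0.786  0.23 ] [ 1.2 -0.  -2.1] [-0.15  0.77  0.05] 13.732773068692108 [-1.07  0.52  2.01  1.22  0.81 -0.7 ]
nominal org [ 563.3 -276.7   44.2]
left 736 slope [-7.0000e-03  3.0035e+01] [-17.   36.7  30.2]
right 735 slope [-1.1000e-02  3.0008e+01] [-17.4 -36.6  30.2]
ramp slope (exp .364) [ 0.36  -6.916] [45.  -0.1  9.3] expect z 10.6
wrist 0
side 86 [506.5 116.7] ang 130.89 r 111.4 res 0.5
```

Firm grip with no slip: slopes match a level scoop. Plan the transport and pour poses.

```bash
cat > pour.py <<'E'
from h import *
import sys
F=np.array([656,55.]); yaw=.228; e=np.array([np.cos(yaw),np.sin(yaw)])
def pose(back,lz,th):
    L=np.array([*(F-back*e),lz]); Rs=(R.from_euler('z',yaw)*R.from_euler('y',np.radians(th))).as_matrix()
    M=Rs@(R.from_euler('y',-np.pi/4)*R.from_euler('x',np.pi)).as_matrix()
    return L+Rs@(np.array([-86,0,70])-[63.5,0,17.5])+19*M[:,2],M
if __name__=="__main__":
    o=get_obs(); print(o["time"],o["tool_pos"].round(1),o["tcp_rot"].round(3),o["grip_width"],o["joint_positions"].round(2))
    for a in sys.argv[1:]:
        b=list(map(float,a.split(","))); p,M=pose(*b); print(b,p.round(0),end=" "); plan(p,M)
E
python3 pour.py 40,235,0 38,225,10
```

```text
15.7 [ 492.3 -292.8   99.7] [ 3.14  -0.785  0.229] 14.189540335457826 [-1.07  0.52  2.01  1.22  0.81 -0.71]
[40.0, 235.0, 0.0] [484.  15. 274.] slide [ 0.836 -1.508 -0.399] rot [0. 0. 0.] max|slide| 1.51
[38.0, 225.0, 10.0] [495.  18. 287.] slide [ 0.921 -1.508 -0.407] rot [ 0.    -0.056  0.   ] max|slide| 1.51
```

servo_tool(slide=[[0.08, 0, -0.08], [0.21, 0, -0.21], [0.35, 0, -0.35], [0.49, 0, -0.49], [0.62, 0, -0.62]], rot=[[0, 0, 0], [0, 0, 0], [0, 0, 0], [0, 0, 0], [0, 0, 0]], claw=[5, 5, 5, 5, 5])

```text
time: 16.32
tool_pos: [492.0, -292.2, 275.6]
tcp_rot: [-3.141, -0.785, 0.228]
contact_force: [-0.8, 0.4, -2.2]
grip_width: 13.4
```

servo_tool(slide=[[0.01, -0.07, 0.01], [0.03, -0.2, 0.03], [0.06, -0.37, 0.06], [0.08, -0.54, 0.08], [0.11, -0.7, 0.11]], rot=[[0, 0, 0], [0, 0, 0], [0, 0, 0], [0, 0, 0], [0, 0, 0]], claw=[5, 5, 5, 5, 5])

```text
time: 16.95
tool_pos: [489.7, -146.6, 272.2]
tcp_rot: [-3.137, -0.783, 0.225]
contact_force: [0.3, 1.2, -2.2]
grip_width: 13.6
```

```bash
python3 pour.py 40,235,0; python3 tilt.py
```

```text
16.95 [ 489.7 -146.6  272.2] [-3.137 -0.783  0.225] 13.623740344242742 [-0.86  0.04  2.05  0.95  0.88 -0.09]
[40.0, 235.0, 0.0] [484.  15. 274.] slide [ 0.117 -0.794  0.107] rot [-0.001  0.001 -0.001] max|slide| 0.79
17.0 [ 488.9 -142.5  271.9] [-3.133 -0.783  0.226] [-1.2  5.4 -3.1] [0.02 1.   0.26] 14.253832681330186 [-0.86  0.04  2.06  0.95  0.88 -0.09]
nominal org [ 559.3 -125.5  215.1]
left 112 slope [2.0000e-02 3.5997e+01] [-20.1  34.   35.6]
right 692 slope [3.00e-03 2.55e+01] [-17.1 -39.3  25.4]
ramp slope (exp .364) [ 0.36  -6.217] [44.9  0.  10. ] expect z 10.6
```

servo_tool(slide=[[0.01, -0.07, 0.01], [0.03, -0.2, 0.03], [0.05, -0.37, 0.05], [0.08, -0.54, 0.07], [0.1, -0.7, 0.1]], rot=[[0, 0, 0], [0, 0, 0], [0, 0, 0], [0, 0, 0], [0, 0, 0]], claw=[5, 5, 5, 5, 5])

```text
time: 17.62
tool_pos: [486.2, -5.2, 273.6]
tcp_rot: [-3.141, -0.784, 0.226]
contact_force: [0.5, -0.2, -2.5]
grip_width: 13.6
```

servo_tool(slide=[[0.005, -0.04, 0.005], [0.01, -0.06, 0.005], [0.01, -0.06, 0.005]], rot=[[0, 0, 0], [0, 0, 0], [0, 0, 0]], claw=[5, 5, 5])

```text
time: 18.0
tool_pos: [486.5, 5.1, 275.3]
tcp_rot: [3.141, -0.785, 0.228]
contact_force: [0.4, -0.1, -3.0]
grip_width: 13.8
```

```bash
python3 pour.py 40,235,0 38,212,12
python3 - <<'E'
from h import *
s=capture("side"); c=capture("wrist")
save(s,"s4.png",(190,130,390,330),2); save(c,"w4.png",None,.625)
a=cv2.imread("pics/s4.png"); b=cv2.imread("pics/w4.png"); b=cv2.copyMakeBorder(b,0,100,0,0,0); cv2.imwrite("pics/m4.png",np.hstack([a,b]))
E
```

```text
18.0 [486.5   5.1 275.3] [ 3.141 -0.785  0.228] 13.80721216894569 [-0.45 -0.09  2.18  0.91  0.6   0.24]
[40.0, 235.0, 0.0] [484.  15. 274.] slide [-0.003 -0.051  0.005] rot [ 0.  0. -0.] max|slide| 0.05
[38.0, 212.0, 12.0] [497.  18. 279.] slide [ 0.059 -0.051  0.036] rot [ 0.    -0.067 -0.   ] max|slide| 0.06
```

View pics/m4.png

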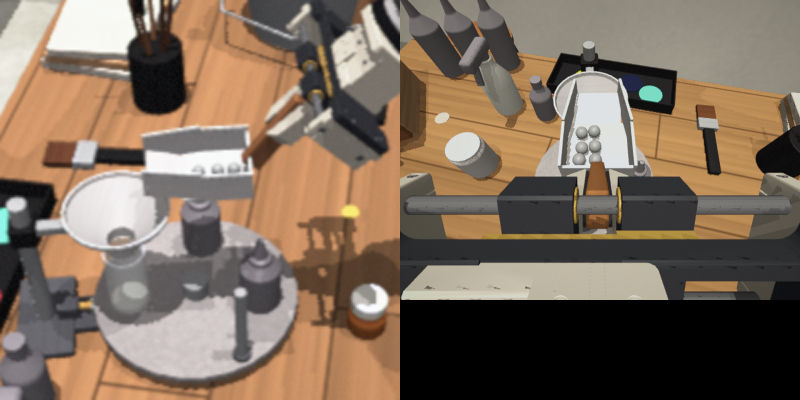

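Balls are still in the scoop. It sits ahead of the funnel, with the lip at wrist (603,85), and needs about 10 mm to the left. Begin tipping.

servo_tool(slide=[[0, -0.03, 0.005], [0.01, -0.05, 0.01], [0.03, -0.051, 0.02], [0.059, -0.051, 0.036], [0.059, -0.051, 0.036]], rot=[[0, 0, 0], [0, -0.02, 0], [0, -0.04, 0], [0, -0.067, 0], [0, -0.067, 0]], claw=[5, 5, 5, 5, 5])

```text
time: 18.73
tool_pos: [498.4, 19.0, 279.5]
tcp_rot: [3.14, -0.577, 0.23]
contact_force: [0.4, 0.5, -2.1]
grip_width: 13.7
```

```bash
python3 pour.py 38,205,18 36,200,22 36,197,26 36,195,30 36,195,36 36,195,45 36,195,55
python3 - <<'E'
from h import *
c=capture("wrist");C=cloud(c)
# where funnel rim is seen from here, and the lip edge
from scipy.optimize import least_squares
x,y,z=[C[...,i] for i in range(3)]
Q=C[(np.hypot(x-656,y-55)<75)&(z>140)&(z<180)&(x>660)]
for i in[0]:
    s=least_squares(lambda q:np.hypot(Q[:,0]-q[0],Q[:,1]-q[1])-(16+(Q[:,2]-136)*.82),[656,55],loss='soft_l1',f_scale=2); print("cone",s.x,len(Q),np.median(abs(s.fun)))
m=(np.hypot(x-615,y-46)<45)&(z>205)&(z<240); P=C[m]; e=np.array([np.cos(.228),np.sin(.228)]); n=np.array([-e[1],e[0]]); t=P[:,:2]@n; k=P[:,:2]@e
print(len(P),"lat",np.percentile(t,[2,98]),t.mean(),"fwd max",np.percentile(k,99),"F lat",np.dot([656,55],n),"fwd",np.dot([656,55],e))
E
```

```text
18.725 [498.4  19.  279.5] [ 3.14  -0.577  0.23 ] 13.676529910320479 [-0.29 -0.03  1.98  0.42  0.73  0.8 ]
[38.0, 205.0, 18.0] [505.  20. 284.] slide [ 0.039  0.003 -0.003] rot [ 0.    -0.034  0.001] max|slide| 0.04
[36.0, 200.0, 22.0] [512.  22. 287.] slide [0.08  0.003 0.006] rot [ 0.    -0.056  0.001] max|slide| 0.08
[36.0, 197.0, 26.0] [518.  23. 292.] slide [0.119 0.003 0.004] rot [ 0.    -0.078  0.001] max|slide| 0.12
[36.0, 195.0, 30.0] [525.  25. 297.] slide [0.162 0.003 0.002] rot [ 0.    -0.1    0.001] max|slide| 0.16
[36.0, 195.0, 36.0] [536.  27. 307.] slide [ 0.235  0.003 -0.009] rot [ 0.    -0.134  0.001] max|slide| 0.24
[36.0, 195.0, 45.0] [554.  31. 319.] slide [ 0.347  0.003 -0.009] rot [ 0.    -0.184  0.   ] max|slide| 0.35
[36.0, 195.0, 55.0] [576.  36. 329.] slide [0.468 0.003 0.01 ] rot [ 0.    -0.239  0.   ] max|slide| 0.47
cone [655.50945965  54.40384584] 4846 1.1455230195351742
4887 lat [-126.20698896  -62.27205606] -94.79682488606262 fwd max 618.6927676074565 F lat -94.69888474116033 fwd 651.4546194699831
```

Laterally centred, with the lip 33 mm before the funnel centre. Tip slowly.

servo_tool(slide=[[0.02, 0, 0], [0.039, 0.003, -0.003], [0.06, 0.003, 0.003], [0.08, 0.003, 0.006], [0.09, 0.003, 0.006]], rot=[[0, -0.017, 0], [0, -0.034, 0], [0, -0.045, 0], [0, -0.056, 0], [0, -0.062, 0]], claw=[5, 5, 5, 5, 5])

```text
time: 19.4
tool_pos: [512.1, 22.0, 286.9]
tcp_rot: [-3.14, -0.38, 0.228]
contact_force: [0.1, 0.1, -1.9]
grip_width: 13.7
```

servo_tool(slide=[[0.01, 0, 0], [0.02, 0, 0], [0.03, 0, 0], [0.035, 0, 0], [0.04, 0, 0]], rot=[[0, -0.006, 0], [0, -0.01, 0], [0, -0.015, 0], [0, -0.018, 0], [0, -0.02, 0]], claw=[5, 5, 5, 5, 5])

```text
time: 20.02
tool_pos: [520.3, 23.4, 291.0]
tcp_rot: [3.141, -0.318, 0.228]
contact_force: [-0.9, -0.4, 2.4]
grip_width: 14.5
```

```bash
python3 pour.py 36,195,30 36,195,36 36,195,45 36,195,55
python3 - <<'E'
from h import *
s=capture("side"); c=capture("wrist")
save(s,"s5.png",(190,130,390,330),2); save(c,"w5.png",None,.625)
a=cv2.imread("pics/s5.png"); b=cv2.imread("pics/w5.png"); b=cv2.copyMakeBorder(b,0,100,0,0,0); cv2.imwrite("pics/m5.png",np.hstack([a,b]))
E
```

```text
20.025 [520.3  23.4 291. ] [ 3.141 -0.318  0.228] 14.519492052130131 [-0.18  0.11  1.69  0.14  1.05  1.11]
[36.0, 195.0, 30.0] [525.  25. 297.] slide [ 0.033 -0.001 -0.02 ] rot [ 0.    -0.018 -0.   ] max|slide| 0.03
[36.0, 195.0, 36.0] [536.  27. 307.] slide [ 0.102 -0.001 -0.049] rot [ 0.    -0.051 -0.   ] max|slide| 0.1
[36.0, 195.0, 45.0] [554.  31. 319.] slide [ 0.209 -0.001 -0.078] rot [ 0.    -0.101 -0.   ] max|slide| 0.21
[36.0, 195.0, 55.0] [576.  36. 329.] slide [ 0.331 -0.001 -0.09 ] rot [ 0.    -0.157 -0.   ] max|slide| 0.33
```

View pics/m5.png

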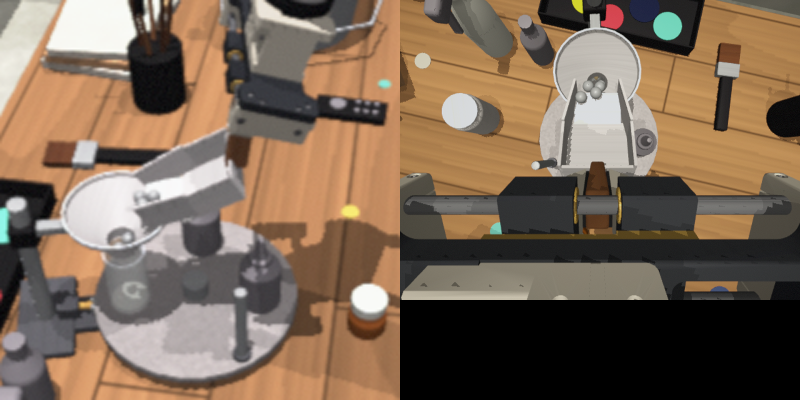

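Balls are rolling over the lip into the funnel (wrist (590,85)). The z force suggests a light rim touch, so I'll rise a few mm and keep tipping.

servo_tool(slide=[[0.02, 0, -0.035], [0.05, 0, -0.05], [0.102, 0, -0.07], [0.15, 0, -0.08], [0.209, 0, -0.095]], rot=[[0, -0.008, 0], [0, -0.025, 0], [0, -0.051, 0], [0, -0.075, 0], [0, -0.101, 0]], claw=[5, 5, 5, 5, 5])

```text
time: 20.75
tool_pos: [552.6, 30.9, 321.2]
tcp_rot: [3.141, 0.004, 0.227]
contact_force: [1.0, -0.2, -1.0]
grip_width: 13.8
```

servo_tool(slide=[[0.03, 0, -0.01], [0.06, 0, -0.02], [0.1, 0, -0.02], [0.1, 0, -0.02], [0.1, 0, -0.02]], rot=[[0, -0.015, 0], [0, -0.03, 0], [0, -0.045, 0], [0, -0.045, 0], [0, -0.045, 0]], claw=[5, 5, 5, 5, 5])

```text
time: 21.38
tool_pos: [571.9, 35.4, 325.1]
tcp_rot: [3.141, 0.142, 0.227]
contact_force: [-0.1, 1.1, -1.0]
grip_width: 13.8
```

```bash
python3 pour.py 40,235,0
python3 - <<'E'
from h import *
s=capture("side"); c=capture("wrist"); t=capture("top")
save(s,"s6.png",(210,200,310,320),4); save(c,"w6.png",None,.625); print(len(mark_of("ball0_center","side")),[(np.round(m["xy"]),round(m["confidence"],2)) for m in mark_of("ball0_center","side")])
a=cv2.imread("pics/s6.png"); b=cv2.imread("pics/w6.png"); b=cv2.copyMakeBorder(b,0,180,0,0,0); cv2.imwrite("pics/m6.png",np.hstack([a,b]))
E
```

```text
21.375 [571.9  35.4 325.1] [3.141 0.142 0.227] 13.805083273477265 [-0.05  0.48  1.06 -0.04  1.74  1.29]
[40.0, 235.0, 0.0] [484.  15. 274.] slide [-0.408 -0.     0.316] rot [ 0.     0.295 -0.   ] max|slide| 0.41
1 [(array([256., 279.]), 0.56)]
```

View pics/m6.png

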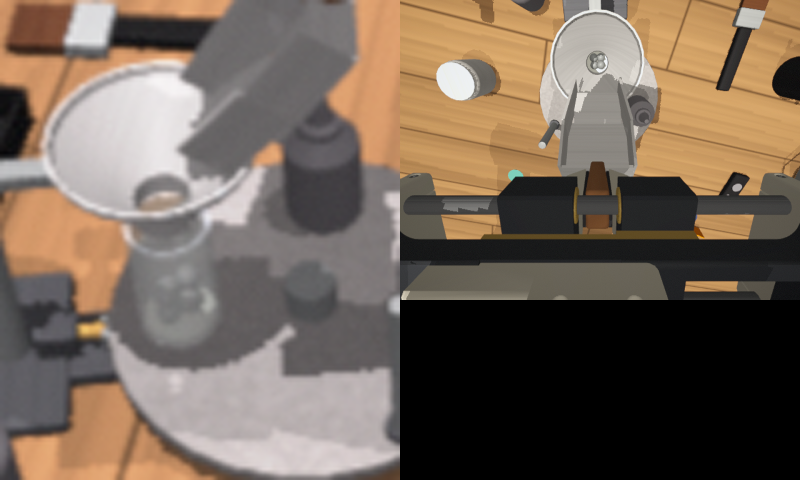

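The scoop is empty, the funnel looks clear and the balls are in the bottle (crop (178,300)). Now I bring the scoop back level.

servo_tool(slide=[[-0.05, 0, -0.08], [-0.15, 0, -0.04], [-0.25, 0, 0.07], [-0.33, 0, 0.17], [-0.41, 0, 0.27]], rot=[[0, 0.05, 0], [0, 0.105, 0], [0, 0.16, 0], [0, 0.22, 0], [0, 0.275, 0]], claw=[5, 5, 5, 5, 5])

```text
time: 22.25
tool_pos: [489.7, 21.0, 288.4]
tcp_rot: [-3.131, -0.675, 0.234]
contact_force: [-0.3, 1.3, -1.0]
grip_width: 13.8
```

```bash
cat > back.py <<'E'
from h import *
import sys
M=tool(.228,np.pi/4); o=get_obs(); print(o["time"],o["tool_pos"].round(1),o["tcp_rot"].round(3))
for a in sys.argv[1:]: plan(list(map(float,a.split(","))),M)
E
python3 back.py 484,12,280 490,-150,280 492.3,-293,280
```

```text
22.25 [489.7  21.  288.4] [-3.131 -0.675  0.234]
slide [-0.056  0.037  0.009] rot [-0.005  0.035  0.001] max|slide| 0.06
slide [-0.18   0.831 -0.099] rot [-0.005  0.035  0.001] max|slide| 0.83
slide [-0.301  1.528 -0.203] rot [-0.005  0.035  0.001] max|slide| 1.53
```

servo_tool(slide=[[-0.056, 0.06, 0.009], [-0.08, 0.25, -0.02], [-0.12, 0.45, -0.05], [-0.15, 0.65, -0.08], [-0.18, 0.83, -0.1]], rot=[[0, 0.035, 0], [0, 0.035, 0], [0, 0.035, 0], [0, 0.035, 0], [0, 0.035, 0]], claw=[5, 5, 5, 5, 5])

```text
time: 22.88
tool_pos: [492.2, -151.7, 281.0]
tcp_rot: [-3.13, -0.781, 0.233]
contact_force: [0.2, -1.1, -1.6]
grip_width: 14.0
```

servo_tool(slide=[[-0.02, 0.17, -0.02], [-0.05, 0.35, -0.05], [-0.08, 0.52, -0.07], [-0.11, 0.69, -0.1], [-0.11, 0.69, -0.1]], rot=[[0, 0, 0], [0, 0, 0], [0, 0, 0], [0, 0, 0], [0, 0, 0]], claw=[5, 5, 5, 5, 5])

```text
time: 23.5
tool_pos: [496.5, -293.6, 277.8]
tcp_rot: [-3.13, -0.781, 0.231]
contact_force: [0.5, 1.6, -2.0]
grip_width: 14.0
```

```bash
python3 back.py 492.3,-293,120 492.3,-293,58 ; python3 tilt.py; python3 pc.py
python3 - <<'E'
from h import *
s=capture("side"); t=capture("top")
save(s,"s7.png",(235,235,295,295),7)
save(t,"t7.png",(250,130,350,250),4)
a=cv2.imread("pics/s7.png"); b=cv2.imread("pics/t7.png"); a=cv2.copyMakeBorder(a,0,60,0,0,0,0); cv2.imwrite("pics/m7.png",np.hstack([a[:480,:400],b]))
E
```

```text
23.5 [ 496.5 -293.6  277.8] [-3.13  -0.781  0.231]
slide [-0.57  -0.001  0.547] rot [-0.005  0.002  0.001] max|slide| 0.57
slide [-0.788  0.002  0.767] rot [-0.005  0.002  0.001] max|slide| 0.79
23.55 [ 496.5 -291.8  277.7] [-3.128 -0.781  0.231] [-0.3  0.6 -2.1] [-0.12  0.7   0.06] 13.694466634617237 [-1.07  0.24  1.79  0.89  1.08 -0.16]
nominal org [ 566.6 -274.   220.8]
left 713 slope [6.0000e-03 3.0706e+01] [-18.4  34.7  30.6]
right 745 slope [-6.0000e-03  3.0484e+01] [-17.4 -38.7  30.6]
ramp slope (exp .364) [ 0.363 -6.299] [44.9  0.  10. ] expect z 10.6
wrist 69 [505.  116.8] ang 131.44 r 112.5 res 0.33
side 91 [506.5 116.7] ang 130.88 r 111.3 res 0.68
```

View pics/m7.png

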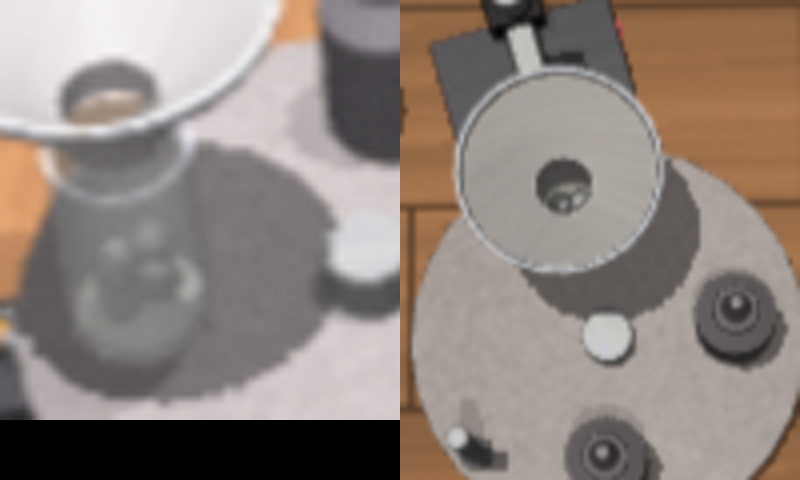

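No balls lie on the disc, in the funnel or on the bench area shown, and a stack is in the bottle (crop (130,270)). Lower the scoop.

servo_tool(slide=[[-0.15, 0, 0.14], [-0.3, 0, 0.28], [-0.45, 0, 0.43], [-0.6, 0, 0.58], [-0.7, 0, 0.68]], rot=[[-0.004, 0, 0], [-0.004, 0, 0], [-0.004, 0, 0], [-0.004, 0, 0], [-0.004, 0, 0]], claw=[5, 5, 5, 5, 5])

```text
time: 24.38
tool_pos: [492.8, -289.1, 81.4]
tcp_rot: [-3.139, -0.78, 0.232]
contact_force: [1.3, -0.1, -1.1]
grip_width: 13.9
```

```bash
python3 back.py 492.3,-293,59 492.3,-293,57; python3 tilt.py
```

```text
24.375 [ 492.8 -289.1   81.4] [-3.139 -0.78   0.232]
slide [-0.084  0.019  0.074] rot [-0.002  0.002  0.001] max|slide| 0.08
slide [-0.091  0.019  0.082] rot [-0.002  0.002  0.001] max|slide| 0.09
24.425 [ 491.8 -288.2   78.5] [-3.134 -0.778  0.229] [-1.9  0.8 -5.8] [-0.18  0.98  0.07] 14.021660807021942 [-1.07  0.56  2.02  1.25  0.79 -0.76]
nominal org [ 562.  -271.2   21.4]
left 782 slope [-1.9000e-02  3.2183e+01] [-17.1  35.3  32.5]
right 790 slope [-2.8000e-02  3.2119e+01] [-17.3 -37.9  32.6]
ramp slope (exp .364) [ 0.367 -3.865] [44.8  0.1 12.6] expect z 10.6
```

servo_tool(slide=[[-0.02, 0.01, 0.02], [-0.04, 0.01, 0.04], [-0.055, 0.01, 0.055], [-0.06, 0.01, 0.06]], rot=[[0, 0.001, 0], [0, 0.001, 0], [0, 0.001, 0], [0, 0.001, 0]], claw=[5, 5, 5, 5])

```text
time: 24.92
tool_pos: [493.5, -292.2, 66.2]
tcp_rot: [-3.141, -0.785, 0.233]
contact_force: [-0.4, 0.8, -1.7]
grip_width: 13.4
```

servo_tool(slide=[[-0.005, 0, 0.005], [-0.009, 0, 0.009], [-0.009, 0, 0.009]], rot=[[0, 0, 0], [0, 0, 0], [0, 0, 0]], claw=[5, 5, 5])

```text
time: 25.3
tool_pos: [493.4, -292.0, 63.3]
tcp_rot: [-3.14, -0.785, 0.232]
contact_force: [0.8, 0.2, -2.0]
grip_width: 13.9
```

```bash
python3 tilt.py
```

```text
25.35 [ 493.4 -292.    63.3] [-3.14  -0.785  0.232] [ 0.   0.3 -1.9] [-0.17  0.72  0.04] 14.133055678523654 [-1.07  0.6   2.02  1.3   0.79 -0.83]
nominal org [ 563.9 -275.2    6.7]
left 743 slope [-8.0000e-03  3.0286e+01] [-17.4  36.5  30.4]
right 745 slope [-1.1000e-02  3.0219e+01] [-17.3 -36.8  30.4]
ramp slope (exp .364) [ 0.364 -6.644] [44.9  0.   9.7] expect z 10.6
```

Still about 6 mm above the bench.

servo_tool(slide=[[-0.007, 0, 0.007], [-0.014, 0, 0.014], [-0.019, 0, 0.019], [-0.019, 0, 0.019]], rot=[[0, 0, 0], [0, 0, 0], [0, 0, 0], [0, 0, 0]], claw=[5, 5, 5, 5])

```text
time: 25.85
tool_pos: [493.3, -292.0, 57.8]
tcp_rot: [-3.14, -0.784, 0.232]
contact_force: [0.7, -0.1, -2.0]
grip_width: 13.4
```

servo_tool(slide=[[-0.002, 0, 0.002], [-0.004, 0, 0.004]], rot=[[0, 0, 0], [0, 0, 0]], claw=[5, 5])

```text
time: 26.1
tool_pos: [493.5, -292.1, 57.5]
tcp_rot: [-3.141, -0.786, 0.233]
contact_force: [-7.7, 0.1, 8.3]
grip_width: 13.8
```

Contact with the bench. Release and back off along the fingers.

servo_tool(slide=[[0, 0, 0], [0, 0, 0], [0, 0, 0], [0, 0, 0], [0, 0, 0]], rot=[[0, 0, 0], [0, 0, 0], [0, 0, 0], [0, 0, 0], [0, 0, 0]], claw=[20, 30, 40, 50, 50])

```text
time: 26.72
tool_pos: [493.4, -292.0, 56.8]
tcp_rot: [-3.14, -0.784, 0.232]
contact_force: [-1.1, 0.8, -0.4]
grip_width: 49.3
```

servo_tool(slide=[[0, 0, -0.1], [0, 0, -0.3], [0, 0, -0.5], [0, 0, -0.7], [0, 0, -0.7]], rot=[[0, 0, 0], [0, 0, 0], [0, 0, 0], [0, 0, 0], [0, 0, 0]], claw=[50, 50, 50, 50, 50])

```text
time: 27.35
tool_pos: [396.4, -316.7, 157.5]
tcp_rot: [3.137, -0.785, 0.234]
contact_force: [0.8, -0.1, 0.1]
grip_width: 49.6
```

Run:
```python
from h import *
from pc import fit
fit("side",[506,115])
o=get_obs(); print(o["time"],o["tool_pos"],o["contact_force"],o["grip_width"],o["dq"].round(3))
c=capture("wrist"); C=cloud(c); x,y,z=[C[...,i] for i in range(3)]
e=np.array([np.cos(.228),np.sin(.228)]); n=np.array([-e[1],e[0]])
u=(x-563.4)*e[0]+(y+275.8)*e[1]; v=(x-563.4)*n[0]+(y+275.8)*n[1]
m=(abs(u+10)<28)&(abs(v)<25)&(z<25)&(z>-10); P=np.c_[u[m],v[m],np.ones(m.sum())]; k=np.linalg.lstsq(P,z[m],rcond=None)[0]; print("floor plane slopes,z",k.round(3),m.sum())
s=capture("side"); t=capture("top")
for q in ["paint_jar","small_jar","spray_bottle","brush_pot","squeeze_bottle","flat_brush","remote"]:
    print(q,[np.round(m["xy"]) for m in mark_of(q,"top")[:1]],[np.round(m["xy"]) for m in mark_of(q,"side")[:1]])
a=t["frame"][...,::-1][70:390,20:520]; save(s,"s8.png",(235,235,295,295),6)
b=cv2.imread("pics/s8.png")[:320,:300]; cv2.imwrite("pics/m8.png",np.hstack([a,b]))
```

```text
side 89 [506.5 116.6] ang 130.9 r 111.3 res 0.57
27.4 [ 396.90713367 -315.82158059  156.42739513] [ 0.30307596  0.38918405 -0.38087589] 49.81230184210949 [ 0.028  0.034  0.014  0.009 -0.011 -0.005]
floor plane slopes,z [-1.000e-03  0.000e+00  3.327e+00] 1341
paint_jar [array([201., 225.])] [array([268., 376.])]
small_jar [array([304., 213.])] [array([374., 292.])]
spray_bottle [array([197., 153.])] [array([186., 370.])]
brush_pot [array([454., 164.])] [array([271., 182.])]
squeeze_bottle [array([198., 154.])] [array([209., 332.])]
flat_brush [array([398., 149.])] [array([248., 213.])]
remote [array([458., 278.])] [array([286., 275.])]
```

View pics/m8.png

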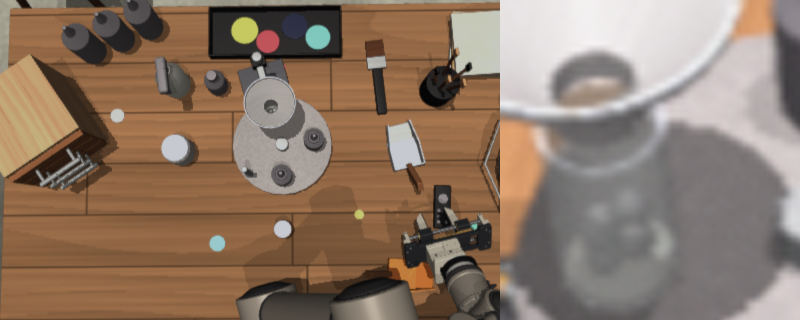

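The scoop is flat and empty, nothing has been displaced, no balls are loose and the gripper is clear. Handing in.

```bash
python3 -c "
from plant import *; print(close_job())"
```

```text
the job is handed in; nothing more can be done
None
```

I turned the turntable by its post until the open bottle was under the funnel, poured the six balls in, and set the empty scoop back on the bench. I then handed the job in at about 27.4 s; it reports no verdict.

**Last checks:**
- **Turntable:** the post measured 130.9° from the side camera. My estimate for the detent is 131.7°, so it is well inside the 0.06 rad limit. It did not move during the rest of the job.
- **Scoop:** the floor plane is flat to 0.001, with its top at 3.3 mm, which matches a 3 mm floor resting on the bench. The pan is empty.
- **Balls:** a stack is visible in the bottle, and none are on the disc, in the funnel or on the bench in the views I took. I could not count all six through the glass, so that count comes from finding none anywhere else.
- **Bystanders:** all seven look to be in their original places. The networks mislabelled the small jar and squeeze bottle in the last top picture and the remote in the last side picture. The other camera put each of those three where it was before.

**Doubts:**
- **Detent:** I did not feel a clear click. The force rose to about 11 N just past the final position instead of dropping, so I backed off and relied on the measured angle.
- **Funnel rim:** the vertical wrist force briefly rose to about 2 N during the pour, possibly a light touch of the scoop on the rim.

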